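# Shut the filled hardware drawers, open the empty one for refilling

### The job

The three small blue single-drawer units on the bench stand half open: push shut, all the way, the drawer with the lug nuts and the drawer with the wheel bolts, and push the empty drawer fully out to its stop, ready for refilling. Only push with the fingertips, never grip a drawer front: shut the two against the outer face of their fronts, open the empty one against the inner face of its front, without slamming. The nuts and bolts stay in their drawers, nothing is lifted, and the tools, wedge and tin lying around stay where they are.

Things in the scene. Friction and masses are not known exactly. Their poses are not given: they have to be found in the camera images.
- unit_a: Small-parts drawer unit: blue steel case 150 deep (x) x 96 wide (y) x 88 mm high over its rails, fixed to the bench, with one orange-fronted drawer. Origin: centre of the case's underside, on the bench. Its -x axis is the way the drawer comes out, roughly towards the robot (yaw up to 0.2 rad). The three units look alike and stand in any order, about 0.2 m apart; this one's drawer holds two lug nuts.
- drawer_a (a joint): Opening in m of the drawer of unit_a: 0 = fully shut (front against the case), 0.100 = pulled out to its stop. Rubs with about 2 N and stays where it is left; no spring, no catch.
- front_a (a point): Middle of the top edge of the outer face of unit_a's orange drawer front; moves with the drawer; axes parallel to the unit's, -x outward. The flat front plate is 6 thick (orange outside, grey inside), 92 wide, from 4 to 79 mm above the bench; a dark pull tab 44 wide stands 11 mm out of it at 13 to 24 mm above the bench.
- floor_a (a point): Middle of the inner floor of unit_a's drawer, 12 mm above the bench, moves with the drawer. The inside is 132 long (x, from the front plate's inner face, 70 mm on the -x side of this point, to the back wall) and 76 mm wide; side walls reach 52 mm above the bench. Only the part drawn out of the case is open from above. All three drawers are built alike, the empty one too.
- unit_b: Small-parts drawer unit: blue steel case 150 deep (x) x 96 wide (y) x 88 mm high over its rails, fixed to the bench, with one orange-fronted drawer. Origin: centre of the case's underside, on the bench. Its -x axis is the way the drawer comes out, roughly towards the robot (yaw up to 0.2 rad). The three units look alike and stand in any order, about 0.2 m apart; this one's drawer holds two wheel bolts.
- drawer_b (a joint): Opening in m of the drawer of unit_b: 0 = fully shut (front against the case), 0.100 = pulled out to its stop. Rubs with about 2 N and stays where it is left; no spring, no catch.
- front_b (a point): Middle of the top edge of the outer face of unit_b's orange drawer front; moves with the drawer; axes parallel to the unit's, -x outward. The flat front plate is 6 thick (orange outside, grey inside), 92 wide, from 4 to 79 mm above the bench; a dark pull tab 44 wide stands 11 mm out of it at 13 to 24 mm above the bench.
- floor_b (a point): Middle of the inner floor of unit_b's drawer, 12 mm above the bench, moves with the drawer. The inside is 132 long (x, from the front plate's inner face, 70 mm on the -x side of this point, to the back wall) and 76 mm wide; side walls reach 52 mm above the bench. Only the part drawn out of the case is open from above. All three drawers are built alike, the empty one too.
- unit_c: Small-parts drawer unit: blue steel case 150 deep (x) x 96 wide (y) x 88 mm high over its rails, fixed to the bench, with one orange-fronted drawer. Origin: centre of the case's underside, on the bench. Its -x axis is the way the drawer comes out, roughly towards the robot (yaw up to 0.2 rad). The three units look alike and stand in any order, about 0.2 m apart; this one's drawer is empty.
- drawer_c (a joint): Opening in m of the drawer of unit_c: 0 = fully shut (front against the case), 0.100 = pulled out to its stop. Rubs with about 2 N and stays where it is left; no spring, no catch.
- front_c (a point): Middle of the top edge of the outer face of unit_c's orange drawer front; moves with the drawer; axes parallel to the unit's, -x outward. The flat front plate is 6 thick (orange outside, grey inside), 92 wide, from 4 to 79 mm above the bench; a dark pull tab 44 wide stands 11 mm out of it at 13 to 24 mm above the bench.
- floor_c (a point): Middle of the inner floor of unit_c's drawer, 12 mm above the bench, moves with the drawer. The inside is 132 long (x, from the front plate's inner face, 70 mm on the -x side of this point, to the back wall) and 76 mm wide; side walls reach 52 mm above the bench. Only the part drawn out of the case is open from above. All three drawers are built alike, the empty one too.
- lug_nut_1: Steel lug nut, 22 mm across, 26 high, standing loose in unit_a's drawer. Origin: centre of its underside.
- wheel_bolt_1: Steel wheel bolt, 24 mm across the head, 51 high, standing loose head down in unit_b's drawer. Origin: centre of its underside. It may topple in the drawer, which does no harm.
- lug_nut_2: Steel lug nut, 22 mm across, 26 high, standing loose in unit_a's drawer. Origin: centre of its underside.
- wheel_bolt_2: Steel wheel bolt, 24 mm across the head, 51 high, standing loose head down in unit_b's drawer. Origin: centre of its underside. It may topple in the drawer, which does no harm.
- grease_tin: Yellow tin, 68 mm across, 72 high, on the right. Bystander, loose: leave it alone. Origin: middle of its underside.
- pliers: Red-handled pliers, 168 long, lying near the front edge. Bystander, loose: leave it alone. Origin: middle of its underside.
- screwdriver_cross: Blue-handled screwdriver, 190 long, 27 high, lying near the front edge. Bystander, loose: leave it alone. Origin: middle of its underside.
- marker: White and yellow marker pen, 126 long, 18 high, lying near the front edge. Bystander, loose: leave it alone. Origin: middle of its underside.
- caliper: Steel slide caliper, 216 long, 10 high, lying on the right. Bystander, loose: leave it alone. Origin: middle of its underside.
- wedge_a: Wooden wedge, 90 long, 45 wide, 36 high, lying on the left. Bystander, loose: leave it alone. Origin: middle of its underside.

How it is judged:
At the end, for the whole second after the job is handed in: The lug-nut drawer and the wheel-bolt drawer are open by less than 6 mm, the empty drawer is open by more than 92 mm (of 100), and nuts and bolts lie at rest in their own drawers (value of joint each of drawer_a, drawer_b below 0.006 m and value of joint drawer_c above 0.092 m and distance between each of lug_nut_1, lug_nut_2 and floor_a below 0.085 m and distance between each of wheel_bolt_1, wheel_bolt_2 and floor_b below 0.085 m and linear speed of each of lug_nut_1, lug_nut_2, wheel_bolt_1, wheel_bolt_2 below 0.02 m/s); the robot touches nothing.
It fails at once if a drawer front is gripped or worked from its wrong side: over 3 N of the fingers on the inner face of a filled drawer's front, or on the outer face or tab of the empty drawer's front (contact force between the fingers and back_a above 3 N or contact force between the fingers and back_b above 3 N or contact force between the fingers and face_c above 3 N or contact force between the fingers and tab_c above 3 N or contact force between the fingers and tab_lip_c above 3 N).
It fails at once if a nut or bolt is lifted (its underside more than 60 mm above the bench) (height (world z) of any of lug_nut_1, lug_nut_2, wheel_bolt_1, wheel_bolt_2 above 0.06 m).
It fails at once if a tool, the wedge or the tin is moved by more than 20 mm or lifted (distance of any of grease_tin, pliers, screwdriver_cross, marker, caliper, wedge_a from where it was at the start of the episode above 0.02 m).
It fails at once if a drawer is slammed (faster than 0.5 m/s) (velocity of joint any of drawer_a, drawer_b, drawer_c below -0.5 m/s or velocity of joint any of drawer_a, drawer_b, drawer_c above 0.5 m/s).
It also fails if it takes over 48 s, if anything falls off the work surface, if the arm or the gripper's body presses on something with over 40 N, if the wrist force passes 120 N, or if a joint passes its speed limit or range.

### The arm

A 6-joint arm with a two-finger parallel gripper is mounted at the origin on a cart in front of the work surface, level with it; the furniture and walls round the work are solid. World frame = base frame: x ahead of the robot, y to its left, z up, the work surface at z = 0. Lengths are in m, angles in rad, forces in N, time in s.
With the tool pointing down it reaches from about 0.425 to 0.95 m from the base axis. Payload 14.7 kg.
Tool frame: the origin (TCP) lies at the very end of the fingers, on their centre line; the grasp point (between the pads) lies 19 mm behind it (r.hold_point_z is the distance from the TCP to the grasp point, in m); z points along the fingers, y is the line along which they close (so a half turn about z gives the same grasp; the last joint's range is limited). The gripper opens to 85 mm and grips with 20 to 120 N. Pads are 22 mm wide; open, the fingers measure 114 mm over their backs; the gripper's body (76 mm by 85 mm) begins 54 mm behind the grasp point. The pads swing forward as they close: fully open they stand 13 mm farther back than shut.
Start: joints at [-1.314, 0.48, 1.596, -0, 1.065, -0.047], TCP at [0.194, -0.62, 0.231] pointing down, gripper open.
Joint ranges: [-2.75, 2.75], [-0.82, 2.05], [0.23, 2.67], [-1.56, 4.7], [0.09, 2.69], [-2.92, 2.92]. Speed limits (rad/s): [1.89, 1.89, 2.39, 3.01, 3.01, 3.01].

### API

Orientations are given as a 3x3 rotation matrix whose columns are the frame's x, y, z axes.
In Python, from cell import sensors, camera, camera_params, r, find_in, masks_of gives the robot as it stands.
- The arm moves only by the tool carry_out, never from a script. Its arguments are lists of equal length, an entry for each row: "slide": the shift along the tool's x, y, z normalised to -1 to 1, where 1 is 5 cm, a list of three; "turn": the turn about the tool's z normalised to -1 to 1, where 1 is 0.08 rad. A call has 1 to 10 rows; each row shifts and turns the commanded pose from where the row before left it, along the tool's axes as they then stand; what a row does not reach is not made up. A row lasts 1/10 s, in which the tool goes at most 50 mm and 8.59 degrees, less where a joint would pass 70% of its speed; a pose out of reach is approached as far as the arm can. A call with a number of a shift or a turn outside -1 to 1 is refused whole. A call with a gripper value outside its range is refused whole. "hand" is the closure, from -1 (fully open) to 1 (shut), so that 0 is half open, set as the call begins (left out, the last holds). The fingers move at their own pace and stop on an object; "newtons" is the grip in N (left out, the last holds). Time passes only in rows, so rows that do not move let the fingers close. It gives the time, the measured TCP pose, the force, the opening and the grip force at its end, in the units of the state.
- sensors.read_state(): the state, without advancing time (a new reading comes with each control period).
- camera(name): name is "scene" or "top"; returns (picture, depth): 420x560x3 uint8, red, green, blue; 420x560 float32, m along the optical axis (not along the pixel's ray), 0 where there is no reading.
- camera_params(name): a dict with "mtx" (3x3 intrinsics, pixels), "distortion" ([k1, k2, p1, p2, k3] as OpenCV has them; the pictures are not rectified), "extrinsics" (4x4, takes a point from camera to world coordinates). Camera axes: x right, y down, z forward; pixel columns grow to the right and rows downward; lengths in m; the calibration is good to about 2 mm. A picture is of the moment at which its call begins. camera_params takes no time and is no camera call.
- r.sign_off(): hands the job in; it is judged then, once.
Trained networks look in the newest picture that a camera, given by its name, has taken for a name from the list of things; names that differ only in an ending like _2 or _b are one class to them, and where a whole thing is asked for, a point or a joint stands for the part that bears it (a point fixed in the world has none). Each returns a list of dicts, best first, with "score" (0 to 1); they miss things now and then, are a little off and sometimes report something else, mostly with a low value. They report only what shows in the picture. A call takes as long as a camera call.
- find_in(thing, camera): "extent" ([left, top, right, bottom] in pixels, round what is visible of it).
- masks_of(thing, camera): "region" (420x560 bool, what is visible of it) and "extent" ([left, top, right, bottom] in pixels, round what is visible of it).
The state is a dict: "clock": time; "joint_pos": joint angles; "qd": joint speeds; "joint_torque": joint torques, N m; "tcp_pos": TCP position; "eef_rot": TCP orientation; "ft_force": force on the tool from outside, world axes, zero at the start; "ft_torque": the same for the moment, N m; "finger_gap": finger opening in m; "grip_force": force on a finger pad.
Only numpy, scipy, OpenCV 4.12 (cv2) and the standard library are available. Lean on these libraries where they do the work, as an engineer would, in place of code of your own. Each camera call takes 0.05 s, during which the arm holds its last target. There are 200 camera calls.

## Working session

There is one attempt and no reset: what is moved stays moved. The work goes in short steps, Python scripts to look and compute and a tool call to move; the robot and the scene stay as the last step left them, time stands still between calls to the robot, and variables do not carry over. Pictures are saved under pics/ and viewed, at most 10 in all, crops included, and the job is handed in when it is done.

Besides the shell and the picture viewer there is one more tool, called by a JSON object that holds its "api" and its "payload", one argument or row to a line. carry_out: Moves the arm, as the interface text tells. Scaled input: -1 to 1 covers 5 cm each way for a shift and 0.08 rad each way for a turn. Its arguments: {"type":"object","properties":{"slide":{"type":"array"},"turn":{"type":"array"},"hand":{"type":"number"},"newtons":{"type":"number"}},"required":["slide","turn"]}

```bash
mkdir -p pics; ls
python3 - <<'E'
from cell import *
import cv2,numpy as np
ims=[]
for n in ("scene","top"):
    p,d=camera(n); cv2.imwrite(f"pics/{n}1.png",p[:,:,::-1]); np.savez(f"{n}1.npz",p=p,d=d)
    c=camera_params(n); print(n,np.round(c["extrinsics"],3).tolist(),np.round(c["mtx"],1).tolist(),c["distortion"])
s=sensors.read_state(); print(s["clock"],s["tcp_pos"],s["eef_rot"],s["finger_gap"])
E
```

```text
pics
scene [[-0.569, -0.407, 0.714, -0.219], [-0.822, 0.285, -0.493, 0.594], [-0.003, -0.868, -0.497, 0.575], [0.0, 0.0, 0.0, 1.0]] [[405.6, 0.0, 279.2], [0.0, 405.6, 210.9], [0.0, 0.0, 1.0]] [-0.03494839  0.          0.          0.          0.        ]
top [[0.018, -0.993, 0.114, 0.341], [-1.0, -0.017, 0.008, 0.066], [-0.006, -0.114, -0.993, 1.537], [0.0, 0.0, 0.0, 1.0]] [[521.2, 0.0, 274.5], [0.0, 521.2, 203.8], [0.0, 0.0, 1.0]] [-0.08218286  0.          0.          0.          0.        ]
0.1 [ 0.19436711 -0.61986256  0.23070745] [[ 9.54202891e-01  2.99160103e-01 -2.74773206e-04]
 [ 2.99160223e-01 -9.54202280e-01  1.08104380e-03]
 [ 6.12159539e-05 -1.11373633e-03 -9.99999378e-01]] 0.0858885553677994
```

View pics/scene1.png

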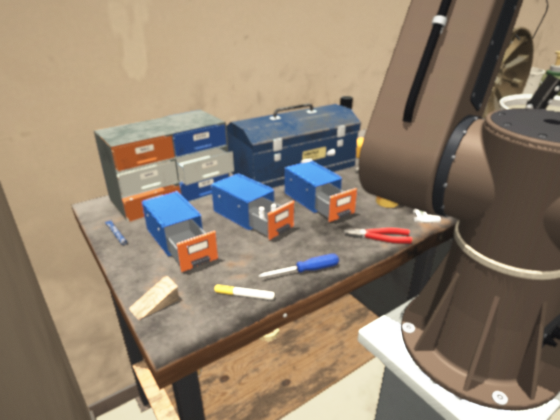

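View pics/top1.png

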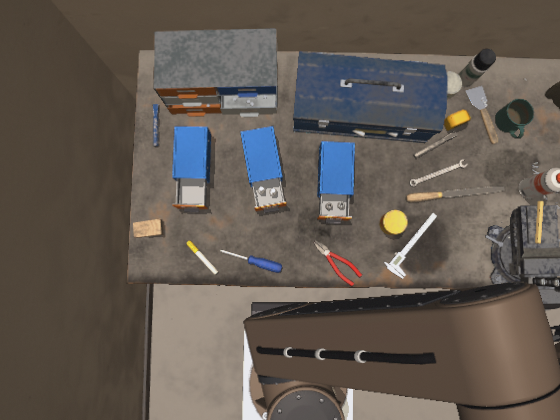

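The top view shows three units: left (192,165) looks empty, middle (265,170) holds the bolts, and right (337,180) holds the nuts. The arm is clear of them. Next I'll measure them from depth.

```bash
cat > h.py <<'E'
from cell import *
import cv2,numpy as np
def cloud(n,d):
    c=camera_params(n); v,u=np.mgrid[:420,:560]
    uv=cv2.undistortPoints(np.stack([u,v],-1).reshape(-1,1,2).astype(float),c["mtx"],c["distortion"]).reshape(420,560,2)
    P=np.dstack([uv[...,0]*d,uv[...,1]*d,d]); E=c["extrinsics"]
    return P@E[:3,:3].T+E[:3,3]
def units(p,d,W):
    hsv=cv2.cvtColor(p,cv2.COLOR_RGB2HSV); out=[]
    blue=(hsv[...,0]>100)&(hsv[...,0]<120)&(hsv[...,1]>150)&(W[...,2]>.078)&(W[...,2]<.1)&(d>0)
    blue=cv2.morphologyEx(blue.astype(np.uint8),cv2.MORPH_OPEN,np.ones((3,3)))
    n,L,st,_=cv2.connectedComponentsWithStats(blue)
    for i in range(1,n):
        if st[i,4]<600: continue
        q=W[L==i]; (cx,cy),(a,b),an=cv2.minAreaRect(q[:,:2].astype(np.float32))
        an=(an+45)%90-45
        if abs(cx-.6)<1: out.append((cx,cy,np.radians(an),a,b,q[:,2].mean()))
    return sorted(out,key=lambda t:-t[1])
def local(W,u):
    c,s=np.cos(u[2]),np.sin(u[2]); dx,dy=W[...,0]-u[0],W[...,1]-u[1]
    return np.dstack([c*dx+s*dy,-s*dx+c*dy,W[...,2]])
E
python3 - <<'E'
from h import *
z=np.load("top1.npz"); p,d=z["p"],z["d"]; W=cloud("top",d)
for u in units(p,d,W):
    print(np.round(u,4))
    l=local(W,u); m=(l[...,0]<-.085)&(l[...,0]>-.25)&(abs(l[...,1])<.04)&(d>0)
    for zl in((.05,.07),(.07,.09)):
        k=m&(l[...,2]>zl[0])&(l[...,2]<zl[1])
        if k.any(): print(zl,k.sum(),np.round(np.percentile(l[k][:,0],[0,10,50,90,100]),4), np.round(np.percentile(l[k][:,1],[0,100]),4))
s=np.load("scene1.npz"); ps,ds=s["p"],s["d"]; 
for t in("unit_a","front_a","lug_nut_1","wheel_bolt_1","grease_tin","pliers","screwdriver_cross","marker","caliper","wedge_a"):
  for q in masks_of(t,"top"):
    if q["score"]>.4:
        w=W[q["region"]&(d>0)]
        print(t,round(q["score"],2),[int(e) for e in q["extent"]],np.round(np.median(w,0),3),np.round(w.min(0),3),np.round(w.max(0),3))
c=[cv2.resize(p[110:235,165:365],(800,500),interpolation=cv2.INTER_CUBIC)]
cv2.imwrite("pics/crop1.png",c[0][:,:,::-1])
E
```

```text
[0.6522 0.3217 0.0075 0.1469 0.0951 0.085 ]
(0.05, 0.07) 45 [-0.1537 -0.1533 -0.1522 -0.1036 -0.0906] [-0.0395  0.0399]
(0.07, 0.09) 65 [-0.154  -0.1524 -0.1496 -0.1484 -0.1461] [-0.04    0.0395]
[0.6499 0.1192 0.1944 0.1469 0.0935 0.0852]
(0.05, 0.07) 80 [-0.1503 -0.1497 -0.1099 -0.0925 -0.0873] [-0.0398  0.0399]
(0.07, 0.09) 70 [-0.1491 -0.1486 -0.1458 -0.1432 -0.1423] [-0.0399  0.0399]
[ 0.6138 -0.096  -0.0278  0.0951  0.1477  0.0848]
(0.05, 0.07) 51 [-0.1413 -0.1412 -0.1397 -0.1015 -0.0906] [-0.04    0.0399]
(0.07, 0.09) 64 [-0.1405 -0.1396 -0.1371 -0.1349 -0.1332] [-0.0397  0.0391]
unit_a 0.95 [172, 128, 212, 207] [0.613 0.321 0.082] [0.489 0.274 0.001] [0.726 0.373 0.097]
unit_a 0.84 [244, 126, 288, 214] [0.615 0.111 0.083] [ 0.49   0.048 -0.006] [0.732 0.177 0.097]
unit_a 0.63 [314, 142, 356, 223] [ 0.583 -0.094  0.082] [ 0.463 -0.161 -0.007] [ 0.707 -0.046  0.096]
front_a 0.74 [254, 176, 284, 211] [0.537 0.095 0.013] [0.493 0.048 0.001] [0.593 0.144 0.085]
front_a 0.66 [317, 192, 352, 221] [ 0.504 -0.093  0.015] [ 0.462 -0.143 -0.006] [ 0.551 -0.046  0.089]
wheel_bolt_1 0.65 
[... 197 characters left out ...]
lt_1 0.47 [268, 184, 276, 195] [0.547 0.083 0.034] [0.539 0.075 0.024] [0.557 0.095 0.069]
grease_tin 0.79 [381, 208, 408, 232] [ 0.461 -0.258  0.069] [ 0.432 -0.306 -0.006] [ 0.495 -0.23   0.078]
pliers 0.6 [313, 237, 364, 284] [ 0.354 -0.1    0.014] [ 0.285 -0.174 -0.007] [ 0.408 -0.039  0.026]
screwdriver_cross 0.83 [225, 250, 281, 271] [0.342 0.104 0.023] [ 0.319  0.056 -0.005] [0.375 0.225 0.037]
marker 0.55 [187, 241, 215, 271] [0.361 0.291 0.014] [ 0.313  0.244 -0.005] [0.401 0.332 0.021]
caliper 0.71 [385, 213, 435, 278] [ 0.377 -0.301  0.006] [ 0.307 -0.398 -0.007] [ 0.494 -0.247  0.022]
wedge_a 0.92 [130, 216, 165, 238] [0.437 0.448 0.02 ] [ 0.413  0.404 -0.005] [0.465 0.5   0.045]
```

View pics/crop1.png

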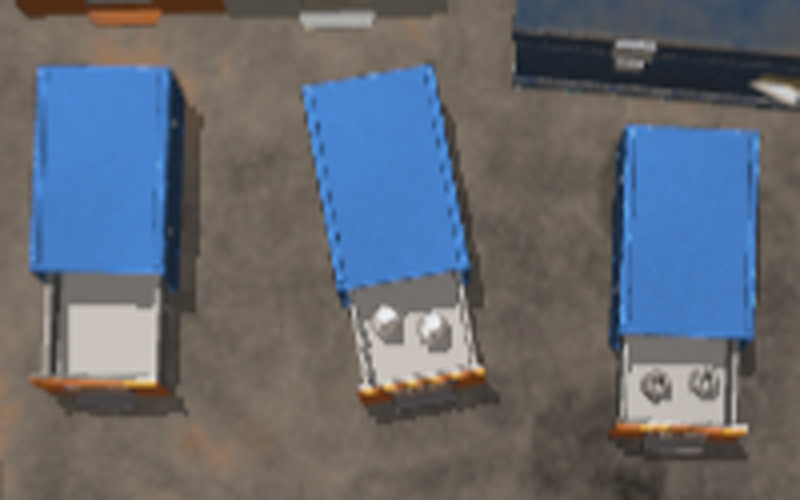

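The left unit is empty (c), the middle one holds the bolts (b) and the right one holds the nuts (a). First I'll close the fingers and align the tool with unit a.

{"api": "carry_out", "payload": {
  "slide": [
    [0,0,0],
    [0,0,0],
    [0,0,0],
    [0,0,0],
    [0,0,0]
  ],
  "turn": [0.83,0.83,0.83,0.83,0.83],
  "hand": 1,
  "newtons": 20
}}

```text
clock: 1.1
tcp_pos: [0.1945, -0.6202, 0.2313]
eef_rot: [[1.0, -0.031, 0.0], [-0.031, -1.0, 0.0], [0.0, -0.0, -1.0]]
ft_force: [0.6, 0.3, -0.4]
finger_gap: 0.0124
grip_force: 0.0
```

```bash
cat >> h.py <<'E'
U={"c":(.6522,.3217,.0075),"b":(.6499,.1192,.1944),"a":(.6138,-.096,-.0278)}
def go(k,lx,z,ly=0):
    s=sensors.read_state(); R=np.array(s["eef_rot"]); p=np.array(s["tcp_pos"]); x,y,t=U[k]
    T=np.array([x+lx*np.cos(t)-ly*np.sin(t),y+lx*np.sin(t)+ly*np.cos(t),z])
    yaw=np.arctan2(R[1,0],R[0,0])
    d=p-np.array([x,y,0]); 
    print("t",s["clock"],"tcp",np.round(p,4),"local",np.round([np.cos(t)*d[0]+np.sin(t)*d[1],-np.sin(t)*d[0]+np.cos(t)*d[1]],4),"F",np.round(s["ft_force"],1),"gap",s["finger_gap"])
    print("total slide units",np.round(R.T@(T-p)/.05,2),"turn units",round((yaw-t)/.08,2),"target",np.round(T,3))
E
python3 -c "
from h import *
go('a',-.171,.15)"
```

```text
t 1.1 tcp [ 0.1945 -0.6202  0.2313] local [-0.4046 -0.5357] F [ 0.6  0.3 -0.4] gap 0.012441760956138945
total slide units [  4.64 -10.73   1.63] turn units -0.04 target [ 0.443 -0.091  0.15 ]
```

{"api": "carry_out", "payload": {
  "slide": [
    [0.4,-0.7,0],
    [0.4,-0.7,0],
    [0.4,-0.7,0],
    [0.4,-0.7,0],
    [0.4,-0.7,0],
    [0.4,-0.7,0],
    [0.4,-0.7,0],
    [0.4,-0.7,0],
    [0.4,-0.7,0],
    [0.4,-0.7,0]
  ],
  "turn": [0,0,0,0,0,0,0,0,0,0]
}}

```text
clock: 2.1
tcp_pos: [0.4049, -0.2746, 0.2315]
eef_rot: [[1.0, -0.028, 0.0], [-0.028, -1.0, -0.0], [0.0, 0.0, -1.0]]
ft_force: [0.7, -0.5, -0.4]
finger_gap: -0.0
grip_force: 0.0
```

{"api": "carry_out", "payload": {
  "slide": [
    [0.16,-0.75,0.3],
    [0.16,-0.75,0.3],
    [0.16,-0.75,0.3],
    [0.16,-0.75,0.3],
    [0,-0.7,0.4],
    [0,0,0]
  ],
  "turn": [0,0,0,0,0,0]
}}

```text
clock: 2.7
tcp_pos: [0.4399, -0.0884, 0.1495]
eef_rot: [[1.0, -0.025, -0.003], [-0.025, -1.0, 0.001], [-0.004, -0.001, -1.0]]
ft_force: [-0.1, -0.2, 0.3]
finger_gap: -0.0
grip_force: 0.0
```

```bash
python3 -c "
from h import *
go('a',-.171,.045)
import cv2
for n in ('scene',):
    p,d=camera(n); cv2.imwrite('pics/s2.png',p[:,:,::-1])
"
```

```text
t 2.7 tcp [ 0.4399 -0.0884  0.1495] local [-0.174   0.0027] F [-0.1 -0.2  0.3] gap -1.0575808117361468e-05
total slide units [0.07 0.06 2.09] turn units 0.03 target [ 0.443 -0.091  0.045]
```

View pics/s2.png

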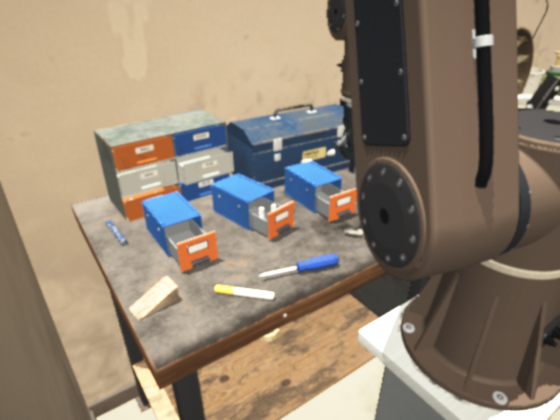

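The nut drawer's front is clear at (340,203). The arm is behind it. I'll descend and push.

{"api": "carry_out", "payload": {
  "slide": [
    [0,0,0.5],
    [0,0,0.5],
    [0,0,0.5],
    [0,0,0.4],
    [0,0,0.2],
    [0.2,0,0],
    [0.2,0,0],
    [0.2,0,0],
    [0.2,0,0]
  ],
  "turn": [0,0,0,0,0,0,0,0,0]
}}

```text
clock: 3.65
tcp_pos: [0.4829, -0.0933, 0.0471]
eef_rot: [[1.0, -0.028, 0.001], [-0.028, -1.0, -0.0], [0.001, 0.0, -1.0]]
ft_force: [-2.8, -1.0, 1.0]
finger_gap: -0.0
grip_force: 1.4
```

{"api": "carry_out", "payload": {
  "slide": [
    [0.2,0,0],
    [0.2,0,0],
    [0.15,0,0]
  ],
  "turn": [0,0,0]
}}

```text
clock: 3.95
tcp_pos: [0.5101, -0.0939, 0.0465]
eef_rot: [[1.0, -0.028, 0.001], [-0.028, -1.0, -0.0], [0.001, 0.0, -1.0]]
ft_force: [-2.8, -0.9, 1.8]
finger_gap: 0.0001
grip_force: 1.2
```

```bash
cat >> h.py <<'E'
def look(k):
    p,d=camera("top"); W=cloud("top",d); l=local(W,U[k]); m=(l[...,0]<-.078)&(l[...,0]>-.25)&(abs(l[...,1])<.05)&(d>0)&(l[...,2]>.066)&(l[...,2]<.09)
    if m.any(): print(k,"front top",m.sum(),np.round(np.percentile(l[m][:,0],[0,10,50,90,100]),4))
    return p
E
python3 -c "
from h import *
go('a',-.092,.045);look('a')"
```

```text
t 3.95 tcp [ 0.5101 -0.0939  0.0465] local [-0.1037 -0.0008] F [-2.8 -0.9  1.8] gap 9.284978557951648e-05
total slide units [ 0.23 -0.02  0.03] turn units -0.0 target [ 0.522 -0.093  0.045]
```

{"api": "carry_out", "payload": {
  "slide": [
    [0.1,0,0],
    [0.1,0,0],
    [0,0,0]
  ],
  "turn": [0,0,0]
}}

```text
clock: 4.3
tcp_pos: [0.5197, -0.0942, 0.0463]
eef_rot: [[1.0, -0.028, 0.001], [-0.028, -1.0, -0.0], [0.001, 0.0, -1.0]]
ft_force: [-0.1, 0.3, 0.3]
finger_gap: 0.0002
grip_force: 0.0
```

{"api": "carry_out", "payload": {
  "slide": [
    [0.04,0,0],
    [0,0,0]
  ],
  "turn": [0,0]
}}

```text
clock: 4.5
tcp_pos: [0.521, -0.0942, 0.0463]
eef_rot: [[1.0, -0.028, 0.0], [-0.028, -1.0, -0.0], [0.0, 0.0, -1.0]]
ft_force: [-0.6, 0.5, 0.1]
finger_gap: -0.0002
grip_force: 0.0
```

{"api": "carry_out", "payload": {
  "slide": [
    [0.06,0,0],
    [0.06,0,0]
  ],
  "turn": [0,0]
}}

```text
clock: 4.7
tcp_pos: [0.5234, -0.094, 0.0459]
eef_rot: [[1.0, -0.028, -0.007], [-0.028, -1.0, 0.001], [-0.007, -0.001, -1.0]]
ft_force: [-29.8, -6.2, 21.6]
finger_gap: 0.0003
grip_force: 15.3
```

{"api": "carry_out", "payload": {
  "slide": [
    [0.05,0,0],
    [0.05,0,0]
  ],
  "turn": [0,0]
}}

```text
clock: 4.9
tcp_pos: [0.5233, -0.0935, 0.0454]
eef_rot: [[0.999, -0.028, -0.015], [-0.028, -1.0, 0.003], [-0.016, -0.002, -1.0]]
ft_force: [-53.6, -9.6, 39.7]
finger_gap: 0.0
grip_force: 26.8
```

Shut: the force rises hard at the expected position. Now back off and up.

{"api": "carry_out", "payload": {
  "slide": [
    [-0.3,0,0],
    [-0.4,0,0],
    [-0.4,0,-0.3],
    [-0.3,0,-0.7],
    [-0.1,0,-0.8],
    [0,0,-0.4],
    [0,0,0]
  ],
  "turn": [0,0,0,0,0,0,0]
}}

```text
clock: 5.6
tcp_pos: [0.4589, -0.093, 0.1592]
eef_rot: [[1.0, -0.028, 0.005], [-0.028, -1.0, -0.001], [0.006, 0.001, -1.0]]
ft_force: [-0.2, 0.1, -0.5]
finger_gap: 0.0001
grip_force: 0.0
```

{"api": "carry_out", "payload": {
  "slide": [
    [0,0,0],
    [0,0,0],
    [0,0,0],
    [0,0,0]
  ],
  "turn": [-0.7,-0.7,-0.7,-0.68]
}}

```text
clock: 6.0
tcp_pos: [0.457, -0.0924, 0.1557]
eef_rot: [[0.981, 0.195, -0.0], [0.195, -0.981, 0.0], [-0.0, -0.0, -1.0]]
ft_force: [-1.1, -0.6, 0.0]
finger_gap: -0.0002
grip_force: 0.0
```

```bash
python3 -c "
from h import *
go('b',-.185,.15);look('a');look('b')"
```

```text
t 6.0 tcp [ 0.457  -0.0924  0.1557] local [-0.2302 -0.1703] F [-1.1 -0.6  0. ] gap -0.00024743873978951816
total slide units [ 0.91 -3.4   0.11] turn units 0.03 target [0.468 0.083 0.15 ]
a front top 1 [-0.0802 -0.0802 -0.0802 -0.0802 -0.0802]
b front top 91 [-0.15   -0.1486 -0.146  -0.1428 -0.0907]
```

{"api": "carry_out", "payload": {
  "slide": [
    [0.18,-0.68,0],
    [0.18,-0.68,0],
    [0.18,-0.68,0],
    [0.18,-0.68,0],
    [0.18,-0.68,0],
    [0,0,0.5],
    [0,0,0.6],
    [0,0,0.6],
    [0,0,0.5],
    [0,0,0]
  ],
  "turn": [0,0,0,0,0,0,0,0,0,0]
}}

```text
clock: 7.1
tcp_pos: [0.4663, 0.0829, 0.0436]
eef_rot: [[0.981, 0.192, -0.005], [0.192, -0.981, -0.001], [-0.005, -0.0, -1.0]]
ft_force: [-0.7, 1.1, 0.3]
finger_gap: -0.0001
grip_force: 0.0
```

```bash
python3 -c "
from h import *
go('b',-.0905,.045)"
```

```text
t 7.1 tcp [0.4663 0.0829 0.0436] local [-0.1871 -0.0002] F [-0.7  1.1  0.3] gap -0.00010030511166883071
total slide units [ 1.93 -0.01 -0.04] turn units -0.02 target [0.561 0.102 0.045]
```

{"api": "carry_out", "payload": {
  "slide": [
    [0.2,0,0],
    [0.2,0,0],
    [0.2,0,0],
    [0.2,0,0],
    [0.2,0,0],
    [0.2,0,0],
    [0.2,0,0],
    [0.2,0,0],
    [0.2,0,0]
  ],
  "turn": [0,0,0,0,0,0,0,0,0]
}}

```text
clock: 8.0
tcp_pos: [0.5574, 0.1006, 0.0463]
eef_rot: [[0.981, 0.193, -0.0], [0.193, -0.981, 0.0], [-0.0, -0.0, -1.0]]
ft_force: [-2.9, -0.7, 2.4]
finger_gap: -0.0004
grip_force: 1.4
```

{"api": "carry_out", "payload": {
  "slide": [
    [0.1,0,0],
    [0.06,0,0]
  ],
  "turn": [0,0]
}}

```text
clock: 8.2
tcp_pos: [0.5605, 0.1014, 0.0457]
eef_rot: [[0.981, 0.193, -0.008], [0.193, -0.981, -0.001], [-0.009, -0.0, -1.0]]
ft_force: [-31.6, -8.2, 25.5]
finger_gap: -0.0002
grip_force: 17.1
```

{"api": "carry_out", "payload": {
  "slide": [
    [0.06,0,0],
    [0,0,0]
  ],
  "turn": [0,0]
}}

```text
clock: 8.4
tcp_pos: [0.5604, 0.1014, 0.0454]
eef_rot: [[0.981, 0.193, -0.013], [0.193, -0.981, -0.002], [-0.014, -0.001, -1.0]]
ft_force: [-36.4, -9.5, 27.8]
finger_gap: 0.0
grip_force: 18.8
```

Drawer b is shut. Back off, lift, turn, and move on to c.

{"api": "carry_out", "payload": {
  "slide": [
    [-0.3,0,0],
    [-0.4,0,0],
    [-0.4,0,-0.3],
    [-0.3,0,-0.7],
    [0,0,-0.8],
    [0,0,-0.7],
    [0,0,0]
  ],
  "turn": [0,0,0,0,0.7,0.8,0.8]
}}

```text
clock: 9.1
tcp_pos: [0.5018, 0.0894, 0.1758]
eef_rot: [[1.0, 0.008, 0.008], [0.008, -1.0, 0.001], [0.008, -0.001, -1.0]]
ft_force: [0.4, 0.6, -1.3]
finger_gap: -0.0001
grip_force: 0.0
```

```bash
python3 -c "
from h import *
go('c',-.112,.16);look('b');p=look('c');look('a')
cv2.imwrite('pics/t2.png',cv2.resize(p[110:235,165:365],(800,500))[:,:,::-1])"
```

```text
t 9.1 tcp [0.5018 0.0894 0.1758] local [-0.1521 -0.2311] F [ 0.4  0.6 -1.3] gap -6.297584467963575e-05
total slide units [ 0.8  -4.62  0.33] turn units 0.0 target [0.54  0.321 0.16 ]
c front top 84 [-0.1541 -0.1531 -0.1508 -0.148  -0.146 ]
a front top 43 [-0.0823 -0.0802 -0.0792 -0.0783 -0.078 ]
```

View pics/t2.png

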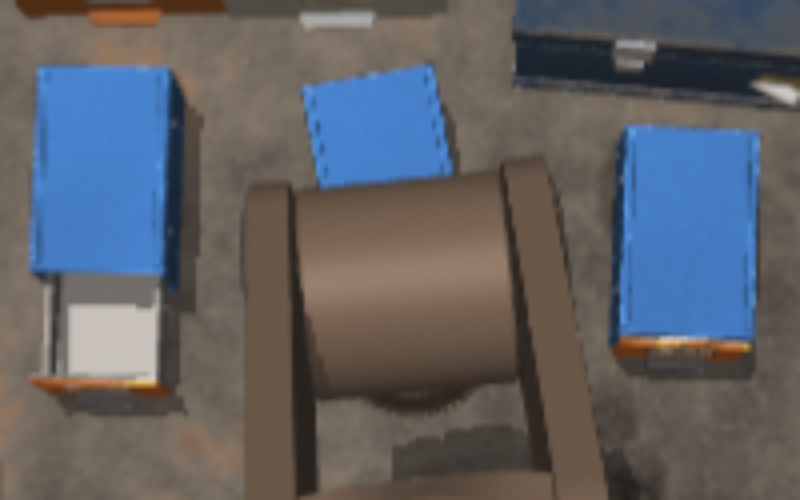

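Drawer a is shut at (683,350), b is hidden by the arm, and c is still half open at (105,330). Next I'll move over c's opening and descend inside it.

{"api": "carry_out", "payload": {
  "slide": [
    [0.13,-0.77,0],
    [0.13,-0.77,0],
    [0.13,-0.77,0],
    [0.13,-0.77,0],
    [0.13,-0.77,0],
    [0.13,-0.77,0],
    [0,0,0]
  ],
  "turn": [0,0,0,0,0,0,0]
}}

```text
clock: 9.95
tcp_pos: [0.5357, 0.3246, 0.1699]
eef_rot: [[1.0, 0.015, -0.0], [0.015, -1.0, 0.001], [-0.0, -0.001, -1.0]]
ft_force: [0.6, -0.1, 0.5]
finger_gap: 0.0005
grip_force: 0.0
```

```bash
python3 -c "
from h import *
go('c',-.112,.042);look('b')"
```

```text
t 9.95 tcp [0.5357 0.3246 0.1699] local [-0.1165  0.0038] F [ 0.6 -0.1  0.5] gap 0.0005312947107985589
total slide units [0.09 0.08 2.56] turn units 0.1 target [0.54  0.321 0.042]
b front top 43 [-0.0826 -0.0808 -0.0797 -0.0784 -0.078 ]
```

{"api": "carry_out", "payload": {
  "slide": [
    [0.1,0.08,0.5],
    [0,0,0.6],
    [0,0,0.5],
    [0,0,0.4],
    [0,0,0.3],
    [0,0,0.25],
    [0,0,0]
  ],
  "turn": [0.1,0,0,0,0,0,0]
}}

```text
clock: 10.7
tcp_pos: [0.5395, 0.3157, 0.0421]
eef_rot: [[1.0, 0.002, -0.002], [0.002, -1.0, -0.001], [-0.002, 0.001, -1.0]]
ft_force: [0.2, 0.3, 0.1]
finger_gap: 0.0003
grip_force: 0.0
```

{"api": "carry_out", "payload": {
  "slide": [
    [-0.15,0,0],
    [-0.15,0,0],
    [-0.15,0,0],
    [-0.15,0,0],
    [-0.15,0,0]
  ],
  "turn": [0,0,0,0,0]
}}

```text
clock: 11.2
tcp_pos: [0.5027, 0.3167, 0.0445]
eef_rot: [[1.0, 0.002, 0.001], [0.002, -1.0, 0.001], [0.001, -0.001, -1.0]]
ft_force: [3.1, 0.6, 1.3]
finger_gap: 0.0
grip_force: 1.3
```

```bash
python3 -c "
from h import *
go('c',-.1655,.042)"
```

```text
t 11.2 tcp [0.5027 0.3167 0.0445] local [-0.1495 -0.0039] F [3.1 0.6 1.3] gap 2.3527804929636335e-05
total slide units [-0.32 -0.08  0.05] turn units -0.06 target [0.487 0.32  0.042]
```

{"api": "carry_out", "payload": {
  "slide": [
    [-0.12,0,0],
    [-0.1,0,0],
    [-0.06,0,0],
    [0,0,0]
  ],
  "turn": [0,0,0,0]
}}

```text
clock: 11.6
tcp_pos: [0.4898, 0.3166, 0.044]
eef_rot: [[1.0, 0.003, 0.002], [0.003, -1.0, 0.001], [0.002, -0.001, -1.0]]
ft_force: [6.5, -1.2, -0.4]
finger_gap: 0.0001
grip_force: 3.5
```

{"api": "carry_out", "payload": {
  "slide": [
    [-0.06,0,0],
    [-0.06,0,0]
  ],
  "turn": [0,0]
}}

```text
clock: 11.8
tcp_pos: [0.4895, 0.3171, 0.0443]
eef_rot: [[1.0, 0.004, 0.011], [0.004, -1.0, 0.003], [0.011, -0.003, -1.0]]
ft_force: [60.1, -21.8, -34.3]
finger_gap: -0.0001
grip_force: 29.9
```

At the stop. Release and retreat upward.

{"api": "carry_out", "payload": {
  "slide": [
    [0.2,0,0],
    [0.25,0,0],
    [0,0,-0.4],
    [0,0,-0.7],
    [0,0,-0.8],
    [0,0,-0.8],
    [0,0,-0.5],
    [0,0,0]
  ],
  "turn": [0,0,0,0,0,0,0,0]
}}

```text
clock: 12.6
tcp_pos: [0.507, 0.3174, 0.2075]
eef_rot: [[1.0, 0.002, 0.004], [0.002, -1.0, 0.003], [0.004, -0.003, -1.0]]
ft_force: [0.3, -0.0, -0.3]
finger_gap: -0.0001
grip_force: 0.0
```

{"api": "carry_out", "payload": {
  "slide": [
    [0,0.8,0],
    [0,0.8,0],
    [0,0.8,0],
    [0,0.8,0],
    [0,0.8,0],
    [0,0,0],
    [0,0,0]
  ],
  "turn": [0,0,0,0,0,0,0]
}}

```text
clock: 13.3
tcp_pos: [0.5056, 0.1157, 0.2032]
eef_rot: [[1.0, 0.0, -0.001], [0.0, -1.0, 0.0], [-0.001, -0.0, -1.0]]
ft_force: [-0.2, -0.6, -0.8]
finger_gap: -0.0001
grip_force: 0.0
```

```bash
python3 -c "
from h import *
go('c',-.112,.16);look('b');p=look('c');look('a')
cv2.imwrite('pics/t3.png',p[:,:,::-1])"
```

```text
t 13.3 tcp [0.5056 0.1157 0.2032] local [-0.1482 -0.2049] F [-0.2 -0.6 -0.8] gap -0.00012782411795312024
total slide units [ 0.69 -4.1   0.86] turn units -0.09 target [0.54  0.321 0.16 ]
c front top 93 [-0.1804 -0.1798 -0.1772 -0.1744 -0.1736]
a front top 35 [-0.0805 -0.08   -0.0793 -0.0785 -0.0781]
```

View pics/t3.png

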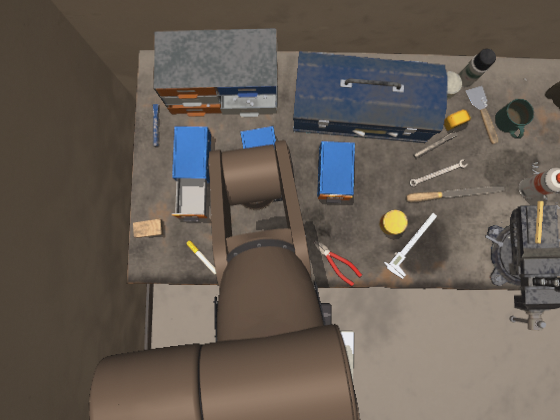

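Drawer c is out to its stop (front at (192,215), about 99 mm by depth). Drawers a and b read shut, the bystanders haven't moved, and the arm is clear.

```bash
python3 -c "
from cell import r
print(r.sign_off())"
```

```text
the job is handed in; nothing more can be done
None
```

The lug-nut and wheel-bolt drawers are pushed shut and the empty drawer is out to its stop, about 99 mm by depth image; the job was handed in at about 13 s of the 48 s limit, with no verdict returned.

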